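# Pack a pattern plate in its caddy and set the transport lock

## Robot

A 7-joint arm with a two-finger parallel gripper is mounted at the origin on the work surface. World frame = base frame: x ahead of the robot, y to its left, z up, the work surface at z = 0. Lengths are in m, angles in degrees, forces in N, time in s.
With the tool pointing down it reaches from about 0.425 to 0.875 m from the base axis. Payload 4.7 kg.
Tool frame: the origin (TCP) lies on the centre line of the jaws, within the pads' length; the fingertips stand 17 mm ahead of it and the grasp point (between the pads) lies 2 mm behind it; z points along the fingers, y is the line along which they close (so a half turn about z gives the same grasp; the last joint's range is limited). The gripper opens to 87 mm and grips with 3 to 60 N. Pads are 19 mm wide; open, the fingers measure 117 mm over their backs; the gripper's body (75 mm by 190 mm) begins 51 mm behind the grasp point.
Start: joints at [-69.265, 18.392, -4.016, 83.108, 1.295, 78.541, -3.26], TCP at [0.222, 0.611, 0.24] pointing down, gripper open.
Joint ranges: [-163.93, 163.93], [-17.29, 119.83], [-79.2, 71.16], [3.27, 140.29], [-89.18, 269.18], [5.43, 117.66], [-154.24, 154.24]. Speed limits (degrees/s): [147.25, 147.25, 180, 180, 180, 180, 180].

## Interface

Orientations are given as [roll, pitch, yaw] about the fixed x, y, z axes, in that order (R = Rz(yaw) Ry(pitch) Rx(roll)).
In Python, from cell import env, read_camera gives the robot as it stands.
- The arm moves only by the shell command python3 -m jog 'ROWS' [FORCE]. ROWS is JSON, a list of rows, each a list of 5 numbers: the opening, from 0 (shut) to 1 (fully open), then the shift along the tool's x, y, z each as a share of 0.02 m, from -1 to 1, then the turn about the tool's z as a share of 45 degrees, from -1 to 1. In form: [[gripper, x, y, z, yaw], ...]. A call has 1 to 12 rows; each row shifts and turns the commanded pose from where the row before left it, along the tool's axes as they then stand; what a row does not reach is not made up. A row lasts 1/12 s, in which the tool goes at most 41.7 mm and 7.16 degrees, less where a joint would pass 70% of its speed; a pose out of reach is approached as far as the arm can. A call with a number of a shift or a turn outside -1 to 1 is refused whole. A call with a gripper value outside its range is refused whole. The fingers move at their own pace and stop on an object; FORCE is the grip in N (left out, the last holds). Time passes only in rows, so rows that do not move let the fingers close. It gives the time, the measured TCP pose, the force, the opening and the grip force at its end, in the units of the state.
- env.get_obs(): the state, without advancing time (a new reading comes with each control period).
- read_camera(name): name is "side" or "top"; returns a dict with "color" (384x512x3 uint8, red, green, blue), "range_z" (384x512 float32, m along the optical axis (not along the pixel's ray), 0 where there is no reading), "mtx" (3x3 intrinsics, pixels), "k1" (the pictures are not rectified: a ray, as slopes to the right and down, at radius r is drawn at 1 + k1 r^2 times it, then the intrinsics apply), "world_from_camera" (4x4, takes a point from camera to world coordinates). Camera axes: x right, y down, z forward; pixel columns grow to the right and rows downward; lengths in m; the calibration is good to about 2 mm. A picture is of the moment at which its call begins.
- env.sign_off(): hands the job in; it is judged then, once.
The state is a dict: "time_s": time; "qpos": joint angles; "joint_velocities": joint speeds; "effort": joint torques, N m; "tool_pos": TCP position; "tool_rot": TCP orientation; "force": force on the tool from outside, world axes, zero at the start; "wrist_torque": the same for the moment, N m; "grip_width": finger opening in m; "grasp_force": force on a finger pad.
Only numpy, scipy, OpenCV 4.12 (cv2) and the standard library are available. Lean on these libraries where they do the work, as an engineer would, in place of code of your own. Each camera call takes 0.05 s, during which the arm holds its last target. There are 200 camera calls.

## Task

Pack the copper pattern plate for transport: lift it out of its white plastic cradle and set it down flat on the green rubber pad, let go and take it again by its long sides. Then lay it flat and squarely on the two brass plates in the caddy, between the end guides, without dropping it, and slide the red transport lock fully home to its end stop. Leave the jar, the hammer and the pliers where they are.

Things in the scene. Friction and masses are not known exactly. Their poses are not given: they have to be found in the camera images.
- plate: copper pattern plate, a solid block 64 (x) by 46 (y) by 12 (z) mm, about 0.3 kg, with thin dark stripes on top; origin at the centre of its underside, z up. At the start it lies in the cradle, where only its two short ends (x faces, 64 mm apart) can be gripped; in the caddy only its two long sides (y faces, 46 mm apart) can
- plate_mid: loose brass plate, same size, origin at the centre of its underside: the upper one of the pile in the caddy; the copper plate goes on top of it, 12 mm above this origin
- plate_low: loose brass plate, same size and origin: the lower one of the pile, lying on the caddy's floor
- cradle: fixed white plastic cradle, origin at the centre of its underside. A block 44 mm long (x) carries the plate at height 16 mm, the plate's ends overhanging it by 10 mm; two rails along x, 66 mm long and 14 mm thick, inner faces at y = +-25.5 mm, rise to 31 mm, 3 mm above the plate's top, and cover the plate's long sides
- pad: fixed square green rubber pad 130 by 130 by 4 mm on the bench, origin at the centre of its underside, free of things: the place to put the plate down between the two grasps
- caddy: fixed grey caddy: base plate 12 mm high, x +-45 mm, y -128 to +38 mm; origin at bench height under the centre of the pile, whose long side lies along x. Two aluminium end guides (inner faces x = +-33.5 mm, y +-20 mm) rise to 54 mm, then flare outward to 68 mm. The lock comes from the -y side and slides toward +y
- fence (a point): point in the caddy between its two rear fence posts, axes as the caddy's: on the posts' front plane (24 mm in +y from the caddy's origin), at the height of the finished pile's top (48 mm). Posts at x = 23 to 32 mm on either side, 57 mm high; the 46 mm gap between them leaves room for a finger
- lock_grip (a point): top centre of the lock's red upright grip, 88 mm above the bench; axes as the caddy's. Grip 36 (x) by 14 (y) by 32 mm high, on a black jaw block 40 by 22 mm, top at 56 mm, front face 11 mm toward +y of this point. A 10 mm tongue at 52 to 56 mm height juts from the face over the closed pile. Locked, this point is at y = -35 mm in the caddy's frame
- lock (a joint): position of the transport lock, which slides along the caddy's +y: 0 fully open, 0.070 m at its end stop (locked, pile held against the fence posts with 2 mm play); it stays where it is left, friction about 4 N
- jar: glass jar with blue cap, 54 mm wide, 65 mm high, origin at the centre of its underside; bystander
- hammer: small hammer, 200 mm long, lying along its x; bystander
- pliers: pliers with red handles, 130 mm long, 45 mm wide, 16 mm high, lying along their x with the origin at the pivot, handles to -x; bystander
Things that resemble listed ones, but are neither listed nor needed, are in the scene too. Leave any pink or turquoise look-alike of the plate alone.

How it is judged (in metres and radians):
On the way, in this order (a step that is already met when the one before it is completed fails the run):
1. the copper plate lies flat on the green rubber pad and is let go (z of plate in the frame of pad between 0.001 and 0.007 m and x of plate in the frame of pad between -0.06 and 0.06 m and y of plate in the frame of pad between -0.06 and 0.06 m and angle between plate's own z axis and vertical below 0.08 rad and contact force between the fingers and plate below 0.1 N), for 0.1 s.
2. the copper plate lies flat on the brass pile in the caddy, let go, with the lock not yet home (z of plate in the frame of plate_mid between 0.009 and 0.015 m and horizontal distance between plate and plate_mid below 0.015 m and angle between plate's own z axis and vertical below 0.06 rad and contact force between the fingers and plate below 0.1 N and value of joint lock below 0.066 m), for 0.1 s.
At the end, for the whole second after the job is handed in: Lock within 2 mm of its end stop; copper plate flat on the upper brass plate (origin 12 +-3 mm above its), centred within 4 mm, square within 0.06 rad; brass plates still piled at the caddy's origin, each within 4 mm and 0.06 rad of the one below; plate at rest (value of joint lock above 0.068 m and horizontal distance between plate and plate_mid below 0.004 m and angle between the x axis of plate and the x axis of plate_mid, either way round below 0.06 rad and z of plate in the frame of plate_mid between 0.009 and 0.015 m and horizontal distance between plate_mid and plate_low below 0.004 m and angle between the x axis of plate_mid and the x axis of plate_low, either way round below 0.06 rad and z of plate_low in the frame of caddy between 0.009 and 0.015 m and z of plate_mid in the frame of plate_low between 0.009 and 0.015 m and horizontal distance between plate_low and caddy below 0.004 m and linear speed of plate below 0.02 m/s and angular speed of plate below 0.15 rad/s); the robot touches nothing.
It fails at once if the copper plate is dropped (moves faster than 0.5 m/s, a fall of about 13 mm, while the fingers do not hold it) (contact force between the fingers and plate below 0.1 N and linear speed of plate above 0.5 m/s).
It fails at once if the jar, hammer or pliers are moved more than 20 mm (distance of any of jar, hammer, pliers from where it was at the start of the episode above 0.02 m).
It also fails if it takes over 64 s, if anything falls off the work surface, if the arm or the gripper's body presses on something with over 40 N, if the wrist force passes 120 N, or if a joint passes its speed limit or range.

## Working session

There is one attempt and no reset: what is moved stays moved. The work goes in short steps, Python scripts to look and compute and a shell command to move; the robot and the scene stay as the last step left them, time stands still between calls to the robot, and variables do not carry over. Pictures are saved under pics/ and viewed, at most 10 in all, crops included, and the job is handed in when it is done.

```bash
mkdir -p pics; ls; python3 - <<'E'
from cell import env, read_camera
import cv2, numpy as np, pickle
o=env.get_obs(); print({k:np.round(o[k],3) for k in o})
d={}
for n in("top","side"):
    c=read_camera(n); d[n]=c; cv2.imwrite(f"pics/{n}0.png",cv2.cvtColor(c["color"],cv2.COLOR_RGB2BGR)); print(n,c["mtx"],c["k1"],c["world_from_camera"].round(3),(c["range_z"]>0).mean())
pickle.dump(d,open("d0.pkl","wb"))
E
```

```text
pics
{'time_s': np.float64(0.0), 'qpos': array([-69.266,  18.438,  -4.016,  83.174,   1.295,  78.542,  -3.257]), 'joint_velocities': array([-0.025, -0.099, -0.034, -0.017,  0.1  , -0.051, -0.02 ]), 'effort': array([ 0.0000e+00, -4.9128e+01, -4.0400e-01, -3.1252e+01, -6.4000e-02,
        4.4000e-02,  0.0000e+00]), 'tool_pos': array([0.221, 0.611, 0.238]), 'tool_rot': array([-1.79892e+02,  5.00000e-03,  1.60079e+02]), 'force': array([ 0.548,  0.07 , -0.563]), 'wrist_torque': array([ 0.031,  0.027, -0.027]), 'grasp_force': np.float64(0.0), 'grip_width': np.float64(0.087)}
top [[358.28014881   0.         262.33796113]
 [  0.         358.28014881 194.40430326]
 [  0.           0.           1.        ]] 0.005762351928242511 [[-0.029 -0.986  0.166  0.41 ]
 [-1.     0.03   0.005  0.059]
 [-0.01  -0.165 -0.986  1.069]
 [ 0.     0.     0.     1.   ]] 0.9959259033203125
side [[432.47912923   0.         251.28028821]
 [  0.         432.47912923 194.66725158]
 [  0.           0.           1.        ]] -0.16780642579230032 [[ 0.889 -0.283  0.361  0.187]
 [-0.459 -0.577  0.676 -0.671]
 [ 0.017 -0.766 -0.642  0.788]
 [ 0.     0.     0.     1.   ]] 0.9959462483723959
```

View pics/top0.png

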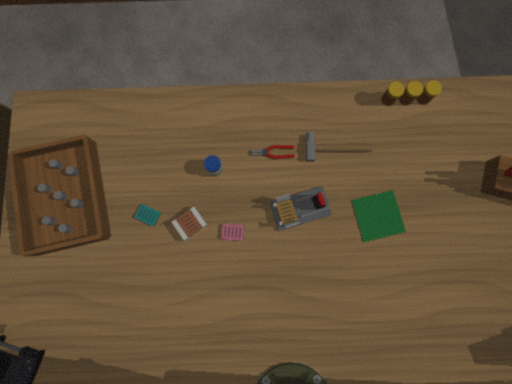

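View pics/side0.png

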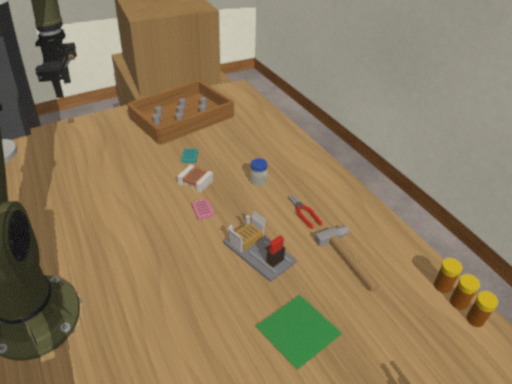

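The top view shows these things:
- White cradle with a copper plate at about (189,223), jar at (213,164), pliers at (273,152), hammer at (335,150).
- Caddy at (300,208), with the brass pile at (286,210) and the red lock at (321,200). Green pad at (378,216).

Candidates for the plate are turquoise (147,215), copper in the white cradle (189,223) and pink (232,232). The copper one fits, because it is copper-coloured and lies in the cradle. I'll confirm it in a crop.

```bash
cat > h.py <<'E'
import cv2, numpy as np
def cast(c,uv,z):
    uv=np.asarray(uv,np.float64).reshape(-1,1,2)
    s=cv2.undistortPoints(uv,c["mtx"],np.array([c["k1"],0,0,0.])).reshape(-1,2)
    T=c["world_from_camera"]; r=np.c_[s,np.ones(len(s))]@T[:3,:3].T; o=T[:3,3]
    return (o+r*((z-o[2])/r[:,2])[:,None])[:,:2]
def hsv(c): return cv2.cvtColor(c["color"],cv2.COLOR_RGB2HSV)
def mask(c,lo,hi,roi):
    m=cv2.inRange(hsv(c),np.array(lo),np.array(hi)); k=np.zeros_like(m); x0,y0,x1,y1=roi; k[y0:y1,x0:x1]=m[y0:y1,x0:x1]; return k
def rect(c,m,z):
    n,l,s,_=cv2.connectedComponentsWithStats(m)
    i=1+np.argmax(s[1:,4]); v,u=np.nonzero(l==i); P=cast(c,np.c_[u,v],z)
    h=cv2.convexHull(P.astype(np.float32)*1000); (cx,cy),(w,hh),a=cv2.minAreaRect(h)
    if w<hh: w,hh,a=hh,w,a+90
    return dict(n=len(u),uv=(u.mean().round(1),v.mean().round(1)),mean=(P.mean(0)*1000).round(1),ctr=np.round((cx,cy),1),size=np.round((w,hh),1),long_axis=round((a+90)%180-90,1))
E
python3 - <<'E'
import pickle,cv2,numpy as np
from h import *
d=pickle.load(open("d0.pkl","rb"))
t,s=d["top"],d["side"]
A=[cv2.resize(cv2.cvtColor(c["color"],cv2.COLOR_RGB2BGR)[y:y+72,x:x+96],None,fx=4,fy=4,interpolation=cv2.INTER_CUBIC) for c,x,y in((t,140,188),(t,258,170),(s,155,140),(s,210,205))]
cv2.imwrite("pics/crop.png",np.vstack([np.hstack(A[:2]),np.hstack(A[2:])]))
H=hsv(t);print("copper",H[220:226,186:192:2].reshape(-1,3)[::4],"white",H[210:216,196:204:2].reshape(-1,3)[::3],"brass",H[210,280:292:2],"red",H[200,318:324])
for c,n,rs in((t,"top",[(165,200,212,245),(345,185,412,245),(265,190,305,230),(308,185,332,212)]),(s,"side",[(175,160,218,195),(250,290,345,370),(225,215,268,252),(262,232,290,268)])):
    for nm,lo,hi,z,r in(("copper",(0,80,60),(19,255,255),.028,rs[0]),("white",(0,0,110),(179,70,255),.031,rs[0]),("pad",(45,100,40),(80,255,255),.004,rs[1]),("brass",(12,100,90),(32,255,255),.036,rs[2]),("red",(0,150,90),(6,255,255),.088,rs[3]),("red2",(170,150,90),(179,255,255),.088,rs[3])):
        m=mask(c,lo,hi,r)
        if m.any(): print(n,nm,rect(c,m,z))
E
```

```text
copper [[ 12 108  85]
 [ 11 153 113]
 [  9  97  92]
 [ 12 116  90]
 [  9 139 114]] white [[ 24  19 136]
 [ 17 111 110]
 [ 16 126 101]
 [ 17  32 126]
 [ 23  26 155]
 [ 19 117  98]
 [ 20  48 111]
 [ 21  28 154]] brass [[ 18 150 114]
 [ 19 152 109]
 [ 20 154 114]
 [ 19 143 109]
 [ 18 125 100]
 [ 19 107  88]] red [[  7 187  60]
 [179 199  78]
 [  0 199 109]
 [  0 195 128]
 [  1 197 132]
 [  0 193 132]]
top copper {'n': 1783, 'uv': (np.float64(187.8), np.float64(221.8)), 'mean': array([510.5, 283.5]), 'ctr': array([510.3, 283.7]), 'size': array([138.7, 128.4]), 'long_axis': 88.3}
top white {'n': 139, 'uv': (np.float64(198.1), np.float64(216.4)), 'mean': array([524.7, 253. ]), 'ctr': array([524.5, 253. ]), 'size': array([70.5, 18.4]), 'long_axis': 36.1}
top pad {'n': 1875, 'uv': (np.float64(378.0), np.float64(215.7)), 'mean': array([ 513.9, -277.5]), 'ctr': array([ 514.7, -277.4]), 'size': array([128.9, 128.7]), 'long_axis': -78.3}
top brass {'n': 296, 'uv': (np.float64(286.3), np.float64(210.8)), 'mean': array([533. ,  -3.9]), 'ctr': array([532.3,  -3.9]), 'size': array([62.3, 45.6]), 'lo
[... 559 characters left out ...]
232, 'uv': (np.float64(204.0), np.float64(181.2)), 'mean': array([520.3, 238.1]), 'ctr': array([522.1, 239. ]), 'size': array([95.5, 38.8]), 'long_axis': 33.4}
side pad {'n': 3235, 'uv': (np.float64(298.3), np.float64(330.9)), 'mean': array([ 513.8, -280.9]), 'ctr': array([ 515.5, -278.5]), 'size': array([129.4, 128.7]), 'long_axis': -78.0}
side brass {'n': 665, 'uv': (np.float64(243.0), np.float64(229.8)), 'mean': array([529.9,  10.7]), 'ctr': array([527.7,   5.6]), 'size': array([119.6,  88.6]), 'long_axis': 65.3}
side red {'n': 177, 'uv': (np.float64(275.8), np.float64(244.8)), 'mean': array([ 550.4, -112. ]), 'ctr': array([ 550.5, -110.5]), 'size': array([53.4, 28.7]), 'long_axis': 59.7}
```

View pics/crop.png

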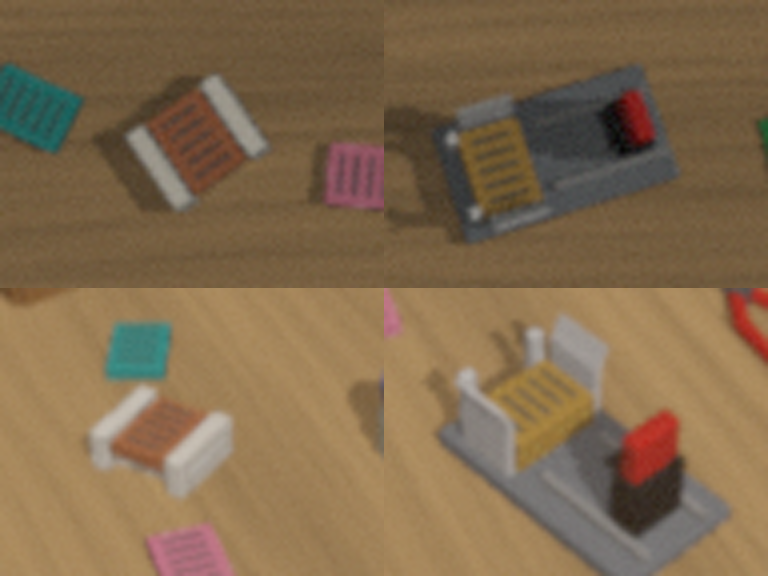

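The crop confirms that the striped copper plate lies between the white rails of the cradle at about (189,223). Its pink and turquoise look-alikes lie loose on the bench. The caddy has its posts on the left and the lock on the right.

```bash
cat > delta.py <<'E'
import sys,numpy as np
from cell import env
from scipy.spatial.transform import Rotation as R
def delta(x,y,z,yaw):
    o=env.get_obs(); p=o["tool_pos"]; r=R.from_euler("xyz",o["tool_rot"],degrees=True)
    t=R.from_euler("xyz",[180,0,yaw],degrees=True)
    dy=(o["tool_rot"][2]-yaw+180)%360-180
    print("at",np.round(p,4),"rot",np.round(o["tool_rot"],2),"turn deg",round(dy,2),"share",round(dy/45,3))
    d=np.array([x,y,z])-p
    print("shift units (20mm) now-axes",np.round(r.inv().apply(d)/.02,2),"after turn",np.round(t.inv().apply(d)/.02,2))
if __name__=="__main__": delta(*map(float,sys.argv[1:5]))
E
python3 - <<'E'
import pickle
from h import *
d=pickle.load(open("d0.pkl","rb"))
t,s=d["top"],d["side"]
for c,r in((t,(165,200,212,245)),(s,(175,160,218,195))):
    m=mask(c,(4,100,60),(14,255,255),r); m=cv2.morphologyEx(m,cv2.MORPH_OPEN,np.ones((3,3))); print("copper",rect(c,m,.028))
    w=mask(c,(0,0,110),(179,70,255),r); n,l,st,ce=cv2.connectedComponentsWithStats(w)
    for i in range(1,n):
        if st[i,4]>40: print("white",rect(c,(l==i).astype(np.uint8),.031))
H=hsv(s); print(H[170:186,190:206:4][::4])
E
python3 delta.py .506 .279 .12 126
```

```text
copper {'n': 348, 'uv': (np.float64(188.8), np.float64(222.8)), 'mean': array([507.1, 280.5]), 'ctr': array([507.6, 280.7]), 'size': array([70. , 44.5]), 'long_axis': 33.5}
white {'n': 139, 'uv': (np.float64(198.1), np.float64(216.4)), 'mean': array([524.7, 253. ]), 'ctr': array([524.5, 253. ]), 'size': array([70.5, 18.4]), 'long_axis': 36.1}
white {'n': 133, 'uv': (np.float64(179.6), np.float64(229.7)), 'mean': array([487.6, 306.5]), 'ctr': array([488.4, 306.9]), 'size': array([67.8, 16.6]), 'long_axis': 33.7}
copper {'n': 225, 'uv': (np.float64(193.8), np.float64(175.7)), 'mean': array([504.9, 278.2]), 'ctr': array([506.2, 278.3]), 'size': array([75.2, 45.3]), 'long_axis': 36.7}
white {'n': 176, 'uv': (np.float64(184.5), np.float64(172.8)), 'mean': array([484.8, 300. ]), 'ctr': array([489.3, 301.3]), 'size': array([121.7,  46. ]), 'long_axis': 61.6}
white {'n': 232, 'uv': (np.float64(204.0), np.float64(181.2)), 'mean': array([520.3, 238.1]), 'ctr': array([522.1, 239. ]), 'size': array([95.5, 38.8]), 'long_axis': 33.4}
[[[ 13  55 157]
  [ 11 137 147]
  [ 11 116 134]
  [ 12 129 152]]

 [[ 12 138 148]
  [ 11 120 138]
  [ 11 129 146]
  [ 12 139 158]]

 [[ 12 120 138]
  [ 10 126 144]
  [ 11 141 156]
  [ 17  26 193]]

 [[ 12 150 136]
  [ 12 151 150]
  [ 18  26 197]
  [ 19  26 183]]]
at [0.2214 0.6106 0.2385] rot [-1.7990e+02  1.0000e-02  1.6007e+02] turn deg 34.07 share 0.757
shift units (20mm) now-axes [-19.03 -10.73   5.95] after turn [-21.78   1.77   5.93]
```

```bash
python3 -m jog '[[1,0,0,0,0.13],[1,0,0,0,0.13],[1,0,0,0,0.13],[1,0,0,0,0.13],[1,0,0,0,0.13],[1,0,0,0,0.13],[1,-1,0,0,0],[1,-1,0,0,0],[1,-1,0,0,0],[1,-1,0,0,0],[1,-1,0,0,0],[1,-1,0,0,0]]' 30; python3 delta.py .5063 .2797 .12 125
```

```text
time_s: 1.1
tool_pos: [0.2907, 0.5116, 0.239]
tool_rot: [-180.0, 0.0, 125.0]
force: [-0.2, -0.3, -0.4]
grip_width: 0.0871
grasp_force: 0.0
at [0.2907 0.5116 0.239 ] rot [-1.7996e+02  3.0000e-02  1.2498e+02] turn deg -0.02 share -0.0
shift units (20mm) now-axes [-15.68   2.19   5.96] after turn [-15.68   2.18   5.95]
```

```bash
python3 -m jog '[[1,-1,0.15,0.2,0],[1,-1,0.15,0.2,0],[1,-1,0.15,0.2,0],[1,-1,0.15,0.2,0],[1,-1,0.15,0.2,0],[1,-1,0.15,0.2,0],[1,-1,0.15,0.2,0],[1,-1,0.15,0.2,0],[1,-1,0.15,0.2,0],[1,-1,0.15,0.2,0],[1,-1,0.15,0.2,0],[1,-1,0.15,0.2,0]]'; python3 -m jog '[[1,-1,0.1,0.5,0],[1,-1,0.1,0.5,0],[1,-0.5,0,0.5,0],[1,0,0,0.5,0],[1,0,0,0.5,0],[1,0,0,0,0],[1,0,0,0,0]]'; python3 delta.py .5063 .2797 .035 125
```

```text
time_s: 2.1
tool_pos: [0.4578, 0.3358, 0.191]
tool_rot: [-180.0, 0.0, 125.0]
force: [-0.4, 0.6, -0.9]
grip_width: 0.087
grasp_force: 0.0
time_s: 2.68
tool_pos: [0.4878, 0.2994, 0.1407]
tool_rot: [-179.9, -0.0, 125.1]
force: [-0.1, 0.2, -0.5]
grip_width: 0.0872
grasp_force: 0.0
at [0.4878 0.2994 0.1407] rot [-1.7990e+02 -4.0000e-02  1.2511e+02] turn deg 0.11 share 0.003
shift units (20mm) now-axes [-1.34  0.2   5.28] after turn [-1.34  0.19  5.29]
```

```bash
python3 -m jog '[[1,-0.67,0.1,0.5,0],[1,-0.67,0.1,0.5,0],[1,0,0,0.7,0],[1,0,0,0.7,0],[1,0,0,0.6,0],[1,0,0,0,0],[1,0,0,0,0],[1,0,0,0,0]]'; python3 delta.py .5063 .2797 .035 125; python3 - <<'E'
from cell import read_camera
from h import *
A=[]
for n,x,y in(("top",140,188),("side",145,135)):
    c=read_camera(n); A.append(cv2.resize(cv2.cvtColor(c["color"],cv2.COLOR_RGB2BGR)[y:y+90,x:x+96],None,fx=4,fy=4,interpolation=cv2.INTER_CUBIC))
cv2.imwrite("pics/pre.png",np.hstack(A))
E
```

```text
time_s: 3.35
tool_pos: [0.5083, 0.2792, 0.0825]
tool_rot: [179.9, -0.0, 125.0]
force: [0.6, -0.8, -0.4]
grip_width: 0.0871
grasp_force: 0.0
at [0.5083 0.2792 0.0825] rot [ 1.7992e+02 -1.0000e-02  1.2503e+02] turn deg 0.03 share 0.001
shift units (20mm) now-axes [ 0.07 -0.07  2.37] after turn [ 0.07 -0.07  2.37]
```

View pics/pre.png

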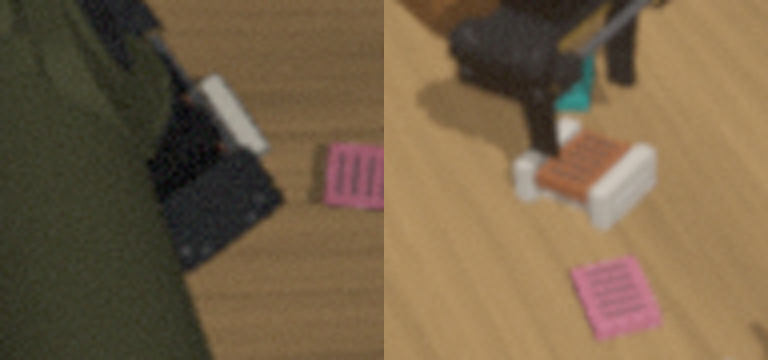

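In the side view (right half) the fingers hang beyond the plate's short ends, above the cradle at about (590,165) in the crop, and the alignment looks right. I'll descend and grip.

```bash
python3 -m jog '[[1,0,0,0.5,0],[1,0,0,0.5,0],[1,0,0,0.5,0],[1,0,0,0.45,0],[1,0,0,0.4,0],[1,0,0,0,0],[1,0,0,0,0],[1,0,0,0,0]]'; python3 delta.py .5063 .2797 .035 125;
```

```text
time_s: 4.12
tool_pos: [0.5083, 0.2785, 0.0347]
tool_rot: [180.0, 0.0, 125.0]
force: [0.1, 0.2, 0.2]
grip_width: 0.0872
grasp_force: 0.0
at [0.5083 0.2785 0.0347] rot [179.98   0.   124.97] turn deg -0.03 share -0.001
shift units (20mm) now-axes [ 0.11 -0.04 -0.02] after turn [ 0.11 -0.04 -0.02]
```

```bash
python3 -m jog '[[0.6,0.1,0,0,0],[0.6,0,0,0,0],[0,0,0,0,0],[0,0,0,0,0],[0,0,0,0,0],[0,0,0,0,0],[0,0,0,0,0],[0,0,0,0,0],[0,0,0,0,0],[0,0,0,0,0]]' 35; python3 delta.py .5145 -.2780 .16 105
```

```text
time_s: 4.95
tool_pos: [0.507, 0.2801, 0.0349]
tool_rot: [180.0, -0.0, 125.0]
force: [0.1, -0.2, 4.1]
grip_width: 0.0637
grasp_force: 35.0
at [0.507  0.2801 0.0349] rot [179.98  -0.   124.97] turn deg 19.97 share 0.444
shift units (20mm) now-axes [-23.08 -15.68  -6.26] after turn [-27.05  -6.86  -6.26]
```

```bash
python3 -m jog '[[0,0,0,-0.2,0],[0,0,0,-0.4,0],[0,0,0,-0.7,0],[0,0,0,-0.9,0],[0,0,0,-0.9,0],[0,0,0,-0.9,0],[0,0,0,-0.9,0.088],[0,0,0,-0.8,0.088],[0,0,0,-0.6,0.088],[0,0,0,0,0.09],[0,0,0,0,0.09],[0,0,0,0,0]]'; python3 delta.py .5145 -.2780 .16 105
```

```text
time_s: 5.95
tool_pos: [0.5067, 0.2798, 0.1608]
tool_rot: [-180.0, 0.0, 104.9]
force: [0.4, -0.2, -4.2]
grip_width: 0.0635
grasp_force: 35.0
at [0.5067 0.2798 0.1608] rot [-180.      0.    104.89] turn deg -0.11 share -0.002
shift units (20mm) now-axes [-27.06  -6.79   0.04] after turn [-27.04  -6.84   0.04]
```

```bash
python3 -m jog '[[0,-0.5,-0.1,0,0],[0,-0.9,-0.25,0,0],[0,-1,-0.25,0,0],[0,-1,-0.25,0,0],[0,-1,-0.25,0,0],[0,-1,-0.25,0,0],[0,-1,-0.25,0,0],[0,-1,-0.25,0,0],[0,-1,-0.25,0,0],[0,-1,-0.25,0,0],[0,-1,-0.25,0,0],[0,-1,-0.25,0,0]]';python3 -m jog '[[0,-1,-0.25,0,0],[0,-1,-0.25,0,0],[0,-1,-0.25,0,0],[0,-1,-0.25,0,0],[0,-1,-0.25,0,0],[0,-1,-0.25,0,0],[0,-1,-0.25,0,0],[0,-1,-0.25,0,0],[0,-1,-0.25,0,0],[0,-1,-0.25,0,0],[0,-1,-0.25,0,0],[0,-1,-0.25,0,0]]'; python3 delta.py .5145 -.2780 .16 105
```

```text
time_s: 6.95
tool_pos: [0.5101, 0.043, 0.1603]
tool_rot: [-180.0, 0.0, 105.1]
force: [-0.5, 0.4, -4.2]
grip_width: 0.0638
grasp_force: 35.0
time_s: 7.95
tool_pos: [0.5138, -0.2039, 0.1603]
tool_rot: [-180.0, -0.0, 105.1]
force: [0.4, 0.2, -2.8]
grip_width: 0.0635
grasp_force: 35.0
at [ 0.5138 -0.2039  0.1603] rot [-1.7996e+02 -3.0000e-02  1.0507e+02] turn deg 0.07 share 0.002
shift units (20mm) now-axes [-3.58 -0.93  0.02] after turn [-3.59 -0.93  0.02]
```

```bash
python3 -m jog '[[0,-1,-0.25,0,0],[0,-1,-0.25,0,0],[0,-0.9,-0.25,0.2,0],[0,-0.6,-0.15,0.6,0],[0,0,0,0.9,0],[0,0,0,0.9,0],[0,0,0,0.9,0],[0,0,0,0.9,0],[0,0,0,0.8,0],[0,0,0,0.5,0],[0,0,0,0,0],[0,0,0,0,0]]'; python3 delta.py .5145 -.2780 .024 105
```

```text
time_s: 8.95
tool_pos: [0.515, -0.2748, 0.0464]
tool_rot: [-179.9, -0.0, 105.0]
force: [0.2, 0.4, -2.8]
grip_width: 0.0633
grasp_force: 35.0
at [ 0.515  -0.2748  0.0464] rot [-1.7995e+02 -3.0000e-02  1.0501e+02] turn deg 0.01 share 0.0
shift units (20mm) now-axes [-0.15 -0.07  1.12] after turn [-0.15 -0.07  1.12]
```

```bash
python3 -m jog '[[0,0,0,0.4,0],[0,0,0,0.3,0],[0,0,0,0.2,0],[0,0,0,0.1,0],[0,0,0,0,0],[0,0,0,0,0]]'; python3 -m jog '[[0,0,0,0.06,0],[0,0,0,0.06,0],[0,0,0,0.06,0],[0,0,0,0,0],[0,0,0,0,0]]'
```

```text
time_s: 9.45
tool_pos: [0.5157, -0.2746, 0.0266]
tool_rot: [180.0, 0.0, 105.0]
force: [0.2, 0.1, -3.2]
grip_width: 0.0636
grasp_force: 35.0
time_s: 9.87
tool_pos: [0.5156, -0.2746, 0.0229]
tool_rot: [180.0, -0.0, 105.0]
force: [0.1, -0.8, -3.5]
grip_width: 0.0634
grasp_force: 35.0
```

```bash
for i in 1 ; do python3 -m jog '[[0,0,0,0.05,0],[0,0,0,0,0],[0,0,0,0,0]]'; python3 -m jog '[[0,0,0,0.05,0],[0,0,0,0,0],[0,0,0,0,0]]'; done
```

```text
time_s: 10.12
tool_pos: [0.5157, -0.2746, 0.0229]
tool_rot: [180.0, -0.0, 105.0]
force: [-2.7, 1.4, 6.2]
grip_width: 0.0635
grasp_force: 35.0
time_s: 10.37
tool_pos: [0.5157, -0.2746, 0.0228]
tool_rot: [180.0, -0.1, 105.0]
force: [-5.2, 2.9, 12.2]
grip_width: 0.0634
grasp_force: 35.0
```

```bash
python3 -m jog '[[0,0,0,-0.04,0],[0.9,0,0,0,0],[0.9,0,0,0,0],[0.9,0,0,0,0],[0.9,0,0,0,0],[0.9,0,0,0,0]]';  python3 -m jog '[[1,0,0,-0.3,0],[1,0,0,-0.6,0],[1,0,0,-0.8,0],[1,0,0,-0.8,0.15],[1,0,0,-0.8,0.15],[1,0,0,-0.8,0.15],[1,0,0,0,0.15],[1,0,0,0,0.15],[1,0,0,0,0.15],[1,0,0,0,0.15],[1,0,0,0,0.15],[1,0,0,0,0.15]]'; python3 -m jog '[[1,0,0,0,0.15],[1,0,0,0,0.15],[1,0,0,0,0.15],[1,0,0,0,0.15],[1,0,0,0,0.05],[1,0,0,0,0]]'
python3 - <<'E'
from cell import read_camera
import pickle
from h import *
d={n:read_camera(n) for n in("top","side")}
pickle.dump(d,open("d1.pkl","wb"))
A=[cv2.resize(cv2.cvtColor(d[n]["color"],cv2.COLOR_RGB2BGR)[y:y+110,x:x+96],None,fx=4,fy=4) for n,x,y in(("top",330,160),("side",250,270))]
cv2.imwrite("pics/pad.png",np.hstack(A))
for n,r in(("top",(345,185,412,245)),("side",(250,285,345,370))):
    m=mask(d[n],(3,90,60),(16,255,255),r); print(n,rect(d[n],m,.016) if m.any() else None)
E
python3 delta.py .5157 -.2746 .023 15
```

```text
time_s: 10.87
tool_pos: [0.5158, -0.2746, 0.0216]
tool_rot: [180.0, 0.0, 105.0]
force: [0.8, -0.1, 0.5]
grip_width: 0.0777
grasp_force: 0.0
time_s: 11.87
tool_pos: [0.516, -0.2747, 0.105]
tool_rot: [179.9, -0.1, 43.9]
force: [1.1, 0.3, -0.8]
grip_width: 0.0868
grasp_force: 0.0
time_s: 12.37
tool_pos: [0.516, -0.2746, 0.1047]
tool_rot: [180.0, -0.0, 15.0]
force: [0.1, 0.3, 0.0]
grip_width: 0.0871
grasp_force: 0.0
top {'n': 44, 'uv': (np.float64(348.9), np.float64(208.0)), 'mean': array([ 538.1, -190.1]), 'ctr': array([ 537.1, -190.4]), 'size': array([44.7, 18.6]), 'long_axis': 7.4}
side {'n': 600, 'uv': (np.float64(297.9), np.float64(325.3)), 'mean': array([ 515. , -275.4]), 'ctr': array([ 515.9, -274.8]), 'size': array([65.4, 47.3]), 'long_axis': 14.7}
at [ 0.516  -0.2745  0.1045] rot [ 1.7999e+02 -5.0000e-02  1.5090e+01] turn deg 0.09 share 0.002
shift units (20mm) now-axes [-0.02 -0.    4.07] after turn [-0.01 -0.    4.07]
```

View pics/pad.png

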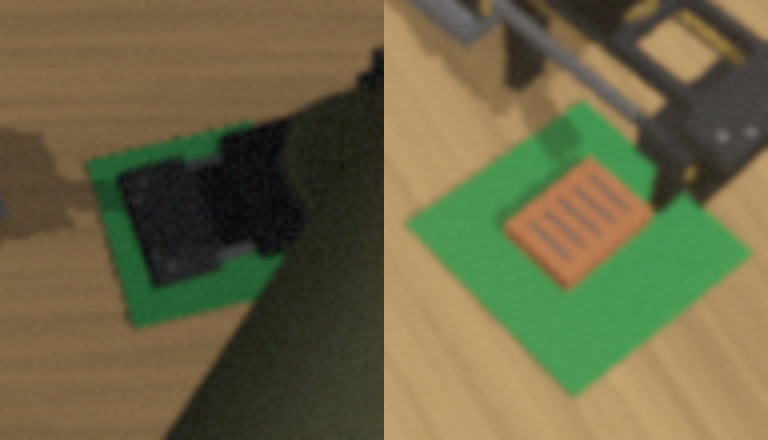

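The plate lies flat on the green pad at side pixel (298,325), square to 14.7°, and it agrees with the tool position. Next is the regrip by the long sides.

```bash
python3 -m jog '[[0.85,0,0,0.5,0],[0.85,0,0,0.8,0],[0.85,0,0,0.9,0],[0.85,0,0,0.9,0],[0.85,0,0,0.6,0],[0.85,0,0,0.3,0],[0.85,0,0,0,0],[0.85,0,0,0,0]]'; python3 -m jog '[[0,0,0,0,0],[0,0,0,0,0],[0,0,0,0,0],[0,0,0,0,0],[0,0,0,0,0],[0,0,0,0,0],[0,0,0,0,0],[0,0,0,0,0],[0,0,0,0,0]]' 35
```

```text
time_s: 13.13
tool_pos: [0.5157, -0.2749, 0.0238]
tool_rot: [180.0, -0.0, 15.0]
force: [0.2, 0.0, 0.3]
grip_width: 0.074
grasp_force: 0.0
time_s: 13.88
tool_pos: [0.5158, -0.2745, 0.0239]
tool_rot: [-180.0, -0.0, 15.0]
force: [-1.0, -0.0, 1.4]
grip_width: 0.0456
grasp_force: 35.0
```

```bash
python3 -m jog '[[0,0,0,-0.3,0],[0,0,0,-0.6,0],[0,0,0,-0.9,0],[0,0,0,-0.9,0],[0,0,0,-0.9,0],[0,0,0,-0.9,0],[0,0,0,-0.9,0],[0,0,0,-0.9,0],[0,0,0,-0.6,0],[0,0,0,0,0],[0,0,0,0,0]]'; python3 - <<'E'
import pickle
from h import *
for f in("d0.pkl","d1.pkl"):
  d=pickle.load(open(f,"rb")); t,s=d["top"],d["side"]
  for c,r in((t,(265,190,305,230)),(s,(225,210,272,255))):
    for z in (.036,):
      for lo,hi in(((14,110,85),(25,255,255)),((16,125,100),(22,255,255))):
        m=mask(c,lo,hi,r); m=cv2.morphologyEx(m,cv2.MORPH_OPEN,np.ones((2,2)))
        if m.any(): print(f,"brass",rect(c,m,z))
  m=mask(t,(0,120,60),(8,255,255),(308,185,335,212)); print("red",rect(t,m,.088))
  m=mask(t,(90,0,35),(179,110,90),(262,180,340,235)); m=cv2.morphologyEx(m,cv2.MORPH_CLOSE,np.ones((5,5))); print("base",rect(t,m,.012))
s=pickle.load(open("d0.pkl","rb"))["side"]
print(hsv(s)[235,225:270:3].tolist())
c=s; img=cv2.resize(cv2.cvtColor(c["color"],cv2.COLOR_RGB2BGR)[208:280,218:302],None,fx=8,fy=8,interpolation=cv2.INTER_CUBIC); cv2.imwrite("pics/cad.png",img)
E
python3 delta.py .532 -.004 .14 15
```

```text
time_s: 14.8
tool_pos: [0.5157, -0.2746, 0.1621]
tool_rot: [180.0, -0.1, 15.0]
force: [0.2, -0.2, -3.6]
grip_width: 0.0455
grasp_force: 35.0
d0.pkl brass {'n': 303, 'uv': (np.float64(287.2), np.float64(212.0)), 'mean': array([529.4,  -6.4]), 'ctr': array([528.5,  -5.9]), 'size': array([62.1, 46. ]), 'long_axis': 15.9}
d0.pkl brass {'n': 217, 'uv': (np.float64(287.3), np.float64(211.1)), 'mean': array([531.8,  -6.6]), 'ctr': array([529.2,  -6.8]), 'size': array([59.9, 43.7]), 'long_axis': 14.5}
d0.pkl brass {'n': 770, 'uv': (np.float64(243.2), np.float64(227.8)), 'mean': array([533.4,  16.9]), 'ctr': array([532.3,  10.1]), 'size': array([138. ,  88.2]), 'long_axis': 65.2}
d0.pkl brass {'n': 321, 'uv': (np.float64(250.5), np.float64(235.9)), 'mean': array([536.9, -17. ]), 'ctr': array([538.5, -18.4]), 'size': array([75.2, 56.1]), 'long_axis': 81.2}
red {'n': 65, 'uv': (np.float64(320.9), np.float64(198.6)), 'mean': array([557.6, -97.5]), 'ctr': array([556.7, -96.8]), 'size': array([35.9, 15.8]), 'long_axis': 15.1}
base {'n': 754, 'uv': (np.float64(308.8), np.float64(205.5)), 'mean': ar
[... 696 characters left out ...]
, 'mean': array([557.6, -96.6]), 'ctr': array([557.1, -96.7]), 'size': array([35.1, 15.8]), 'long_axis': 15.1}
base {'n': 745, 'uv': (np.float64(308.3), np.float64(205.7)), 'mean': array([549. , -71.3]), 'ctr': array([551.4, -68.3]), 'size': array([117.2,  87. ]), 'long_axis': -74.2}
[[17, 122, 136], [15, 78, 130], [14, 21, 133], [9, 26, 127], [12, 23, 169], [19, 119, 165], [18, 115, 133], [19, 149, 154], [18, 111, 138], [20, 150, 161], [19, 154, 164], [20, 165, 150], [19, 135, 142], [16, 65, 122], [18, 113, 158]]
at [ 0.5157 -0.2746  0.1621] rot [ 1.7999e+02 -6.0000e-02  1.5000e+01] turn deg -0.0 share -0.0
shift units (20mm) now-axes [  4.28 -12.86   1.11] after turn [  4.29 -12.86   1.1 ]
```

View pics/cad.png

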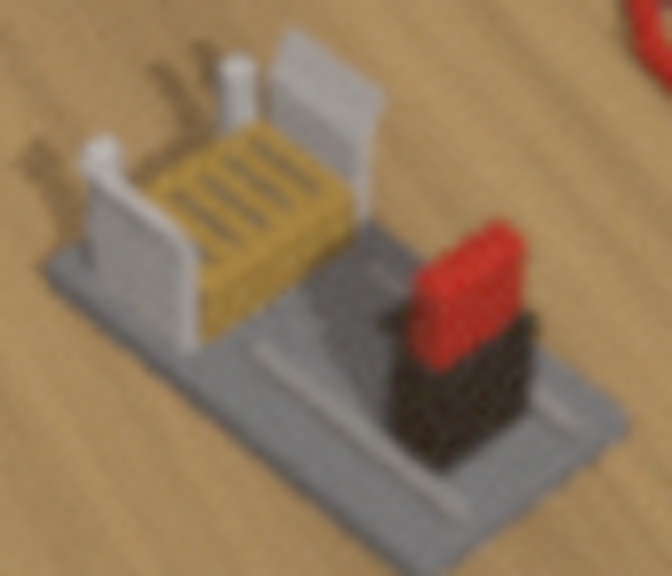

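The side crop shows the open caddy:
- Brass pile top with corners at about (200,282), (357,190) and (262,122).
- Base corners at (45,268), (412,573) and (630,422).
- Red grip top running from (413,275) to (525,240).

I'll fit the caddy frame from the base corners in both views.

```bash
python3 - <<'E'
import pickle
from h import *
d=pickle.load(open("d0.pkl","rb")); t,s=d["top"],d["side"]
def S(p): return [218+(p[0]+.5)/8-.5,208+(p[1]+.5)/8-.5]
def T(p): return [258+(p[0]-384+.5)/4-.5,170+(p[1]+.5)/4-.5]
def fit(L,W):
    L=np.array(L,float);W=np.array(W); A=L-L.mean(0);B=W-W.mean(0)
    a=np.arctan2((A[:,0]*B[:,1]-A[:,1]*B[:,0]).sum(),(A*B).sum()); R=np.array([[np.cos(a),-np.sin(a)],[np.sin(a),np.cos(a)]])
    o=W.mean(0)-R@L.mean(0); return o.round(1),np.degrees(a).round(2),(W-(L@R.T+o)).round(1).tolist()
ws=cast(s,[S((45,268)),S((412,573)),S((630,422))],.012)*1000
wt=cast(t,[T((435,130)),T((640,65)),T((677,175)),T((470,242))],.012)*1000
print("side",fit([(-45,38),(-45,-128),(45,-128)],ws)); print("top",fit([(45,38),(45,-128),(-45,-128),(-45,38)],wt))
# pile top back-right and front-right corners, side
print(cast(s,[S((200,282)),S((357,190)),S((262,122))],.036)*1000)
g=cast(s,[S((413,272)),S((525,243)),S((497,218)) ],.088)*1000; print(g)
# guides top view: outer tips at z .068
print(cast(t,[T((455,112)),T((515,97)),T((497,230)),T((550,213))],.068)*1000)
# range-based brass points (top camera)
for c,r in((t,(265,190,305,230)),(s,(225,210,272,255))):
    m=mask(c,(14,60,70),(25,255,255),r); v,u=np.nonzero(m); Z=c["range_z"][v,u].astype(float)
    sl=cv2.undistortPoints(np.c_[u,v].astype(float).reshape(-1,1,2),c["mtx"],np.array([c["k1"],0,0,0.])).reshape(-1,2)
    P=(np.c_[sl*Z[:,None],Z]@c["world_from_camera"][:3,:3].T+c["world_from_camera"][:3,3])*1000
    k=(P[:,2]>31)&(P[:,2]<41)&(Z>0); Q=P[k]; print(k.sum(),Q.mean(0).round(1),cv2.minAreaRect(cv2.convexHull(Q[:,:2].astype(np.float32))))
E
```

```text
side (array([532. ,  -5.3]), np.float64(15.18), [[0.4, -1.9], [0.3, 2.3], [-0.7, -0.4]])
top (array([531.2,  -4.6]), np.float64(15.91), [[-0.9, -3.2], [-1.9, 1.4], [1.1, 3.4], [1.7, -1.5]])
[[509.10147994 -29.33347578]
 [569.76764029 -15.83642782]
 [557.39632631  24.06325052]]
[[ 541.89135275  -96.73223446]
 [ 575.75728136 -100.97670038]
 [ 573.64669085  -88.82940272]]
[[567.36610058  27.43671394]
 [576.81468942 -15.35553095]
 [483.28831585   1.09899582]
 [494.03608811 -36.31755174]]
348 [531.   -4.6  36.5] ((531.9454956054688, -4.312801361083984), (65.34436798095703, 46.11164474487305), 16.220670700073242)
330 [537.   -7.3  37.3] ((532.9854125976562, -4.372837066650391), (66.6641845703125, 48.882781982421875), 16.283456802368164)
```

```bash
python3 -m jog '[[0,0.2,-0.5,0,-0.009],[0,0.3,-0.9,0,0],[0,0.36,-1,0,0],[0,0.36,-1,0,0],[0,0.36,-1,0,0],[0,0.36,-1,0,0],[0,0.36,-1,0,0],[0,0.36,-1,0,0],[0,0.36,-1,0,0],[0,0.36,-1,0,0],[0,0.36,-1,0,0],[0,0.36,-1,0,0]]'; python3 -m jog '[[0,0.3,-1,0,0],[0,0,-0.5,0,0],[0,0,0,0.9,0],[0,0,0,0.9,0],[0,0,0,0.8,0],[0,0,0,0.6,0],[0,0,0,0,0],[0,0,0,0,0],[0,0,0,0,0]]'; python3 delta.py .532 -.0046 .058 15.4
```

```text
time_s: 15.8
tool_pos: [0.5331, -0.0319, 0.1604]
tool_rot: [-180.0, 0.1, 15.4]
force: [1.0, 0.6, -3.0]
grip_width: 0.0454
grasp_force: 35.0
time_s: 16.55
tool_pos: [0.5325, -0.0028, 0.0982]
tool_rot: [180.0, -0.0, 15.4]
force: [-0.1, -0.5, -2.2]
grip_width: 0.0452
grasp_force: 35.0
at [ 0.5325 -0.0028  0.0982] rot [ 1.7998e+02 -4.0000e-02  1.5370e+01] turn deg -0.03 share -0.001
shift units (20mm) now-axes [-0.05  0.08  2.01] after turn [-0.05  0.08  2.01]
```

```bash
python3 -m jog '[[0,-0.05,0.08,0.2,0],[0,0,0,0,0],[0,0,0,0,0]]'; python3 - <<'E'
from cell import read_camera
from h import *
c=read_camera("side"); m=mask(c,(3,90,60),(14,255,255),(215,180,290,255)); m=cv2.morphologyEx(m,cv2.MORPH_OPEN,np.ones((3,3))); print(rect(c,m,.086))
cv2.imwrite("pics/over.png",cv2.resize(cv2.cvtColor(c["color"],cv2.COLOR_RGB2BGR)[180:260,205:305],None,fx=7,fy=7,interpolation=cv2.INTER_CUBIC))
E
python3 delta.py .532 -.0046 .058 15.4
```

```text
time_s: 16.8
tool_pos: [0.5317, -0.0044, 0.0941]
tool_rot: [-180.0, -0.0, 15.4]
force: [-0.4, -0.3, -4.1]
grip_width: 0.0456
grasp_force: 35.0
{'n': 303, 'uv': (np.float64(242.2), np.float64(220.6)), 'mean': array([519.1,  -6.9]), 'ctr': array([521.2,  -7.9]), 'size': array([57. , 51.3]), 'long_axis': -74.9}
at [ 0.5317 -0.0043  0.0941] rot [-1.7999e+02 -4.0000e-02  1.5390e+01] turn deg -0.01 share -0.0
shift units (20mm) now-axes [0.01 0.02 1.81] after turn [0.01 0.02 1.81]
```

View pics/over.png

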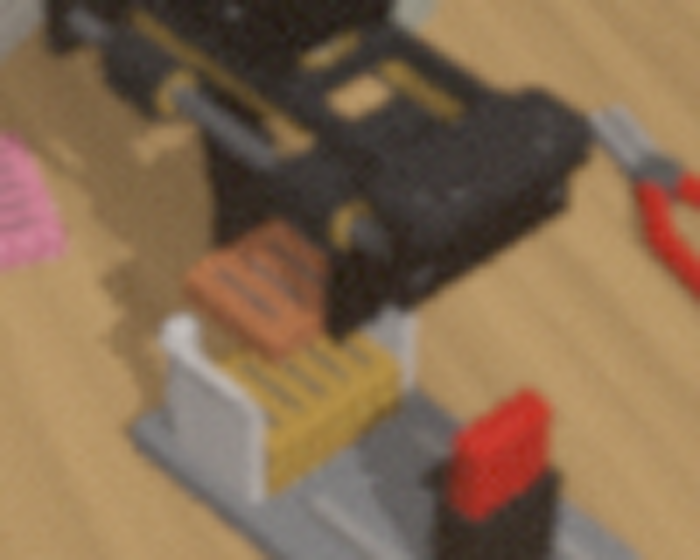

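The copper plate hangs level over the pile at crop (260,290), with its front-left bottom corner at about (278,357). The right part is hidden by the finger. I'll check that corner against where it should be.

```bash
python3 - <<'E'
import pickle
from h import *
s=pickle.load(open("d0.pkl","rb"))["side"]
f=lambda p:[205+(p[0]+.5)/7-.5,180+(p[1]+.5)/7-.5]
print("bottom FL",cast(s,[f((278,357))],.0742)*1000,"top FL, BL",cast(s,[f((276,337)),f((187,268))],.0862)*1000)
a=np.radians(15.4);R=np.array([[np.cos(a),-np.sin(a)],[np.sin(a),np.cos(a)]])
print("expected FL,BL",[R@p+[531.7,-4.4] for p in((-32,-23),(-32,23))])
print("brass FL now",cast(s,[f((268,455))],.036)*1000, "guide L front top edge, R ",cast(s,[f((265,402))],.054)*1000)
E
```

```text
bottom FL [[513.9386816  -28.36226816]] top FL, BL [[512.05787696 -30.47487022]
 [499.94862832  12.76117831]]
expected FL,BL [array([506.95673777, -35.07199006]), array([494.74115636,   9.27639854])]
brass FL now [[507.15558771 -34.8223165 ]] guide L front top edge, R  [[509.56398674 -27.55382513]]
```

The corner reads about 6 mm off along the plate's x, so I'll cross-check it with the depth image.

```bash
cat > dep.py <<'E'
from h import *
def cloud(c,m,o=(531.9,-4.6),a=15.4):
    v,u=np.nonzero(m); Z=c["range_z"][v,u].astype(float); k=Z>0; u,v,Z=u[k],v[k],Z[k]
    sl=cv2.undistortPoints(np.c_[u,v].astype(float).reshape(-1,1,2),c["mtx"],np.array([c["k1"],0,0,0.])).reshape(-1,2)
    T=c["world_from_camera"]; P=(np.c_[sl*Z[:,None],Z]@T[:3,:3].T+T[:3,3])*1000
    P[:,:2]-=o; a=np.radians(a); R=np.array([[np.cos(a),-np.sin(a)],[np.sin(a),np.cos(a)]]); P[:,:2]=P[:,:2]@R; return P
E
python3 - <<'E'
from dep import *; from cell import read_camera
import pickle
c=read_camera("side"); pickle.dump(c,open("d2.pkl","wb"))
roi=(228,208,255,235)
m=mask(c,(3,90,60),(15,255,255),roi); P=cloud(c,m)
top=P[(P[:,2]>78)&(P[:,2]<95)]
print("copper z med",np.median(top[:,2]))
for y in range(-20,25,8):
    q=top[abs(top[:,1]-y)<5]
    if len(q)>3: print(y,len(q),q[:,0].min().round(1),q[:,0].max().round(1))
for x in(-20,-10): q=top[abs(top[:,0]-x)<6]; print("y ext at x",x,q[:,1].min().round(1),q[:,1].max().round(1)) if len(q) else 0
b=cloud(c,mask(c,(16,100,80),(25,255,255),(235,225,270,250))); b=b[(b[:,2]>30)&(b[:,2]<42)]
print("brass x,y ext",np.percentile(b[:,0],[0,2,98,100]).round(1),np.percentile(b[:,1],[0,2,98,100]).round(1))
E
python3 delta.py .532 -.0046 .058 15.4
```

```text
copper z med 87.43961538514323
-20 55 -30.8 -3.7
-12 52 -30.8 4.8
-4 58 -31.0 12.4
4 64 -30.8 14.0
12 56 -31.4 12.7
20 62 -30.8 14.7
y ext at x -20 -23.8 23.0
y ext at x -10 -28.7 29.1
brass x,y ext [-32.1 -28.4  29.5  32. ] [-25.7 -24.2  18.6  21.6]
at [ 0.5317 -0.0042  0.0941] rot [-1.7999e+02 -4.0000e-02  1.5400e+01] turn deg -0.0 share -0.0
shift units (20mm) now-axes [0.01 0.02 1.81] after turn [0.01 0.02 1.81]
```

By depth, the copper's left edge is at x = -31 mm and its y extent is -24 to +23 mm, so it is centred within about 1 mm. I misread the corner pixels. I'll lower it gently.

```bash
python3 -m jog '[[0,0,0,0.3,0],[0,0,0,0.3,0],[0,0,0,0.2,0],[0,0,0,0.2,0],[0,0,0,0.2,0],[0,0,0,0.2,0],[0,0,0,0,0]]';python3 -m jog '[[0,0,0,0.1,0],[0,0,0,0.1,0],[0,0,0,0.1,0],[0,0,0,0.05,0],[0,0,0,0,0],[0,0,0,0,0]]'
```

```text
time_s: 17.48
tool_pos: [0.5311, -0.0047, 0.0649]
tool_rot: [180.0, 0.1, 15.4]
force: [0.8, -0.4, -3.4]
grip_width: 0.0456
grasp_force: 35.0
time_s: 17.98
tool_pos: [0.5316, -0.0045, 0.0587]
tool_rot: [180.0, -0.0, 15.4]
force: [0.5, -2.6, -3.8]
grip_width: 0.0457
grasp_force: 35.0
```

```bash
python3 -m jog '[[0,0,0,0.06,0],[0,0,0,0.05,0],[0,0,0,0,0],[0,0,0,0,0]]';python3 -m jog '[[0,0,0,0.05,0],[0,0,0,0,0],[0,0,0,0,0]]'
```

```text
time_s: 18.32
tool_pos: [0.5317, -0.0045, 0.0566]
tool_rot: [180.0, -0.0, 15.4]
force: [1.2, -2.5, -3.5]
grip_width: 0.0454
grasp_force: 35.0
time_s: 18.57
tool_pos: [0.5317, -0.0045, 0.0559]
tool_rot: [-180.0, -0.0, 15.4]
force: [-1.7, -3.3, 3.0]
grip_width: 0.0456
grasp_force: 35.0
```

```bash
python3 -m jog '[[0,0,0,0,0],[0.65,0,0,0,0],[0.65,0,0,0,0],[0.65,0,0,0,0],[0.65,0,0,0,0],[0.65,0,0,0,0]]';  python3 -m jog '[[0.65,0,0,-0.3,0],[0.65,0,0,-0.6,0],[0.65,0,0,-0.8,0],[0.65,0,0,-0.9,0],[0.65,0,0,-0.9,0],[0.65,0,0,-0.9,0],[0.65,0,0,-0.9,0],[0.65,0,0,-0.6,0],[0,0,1,0,0.15],[0,0,1,0,0.15],[0,0,1,0,0.15],[0,0,1,0,0.15]]'
python3 - <<'E'
from dep import *; from cell import read_camera
c=read_camera("side"); 
P=cloud(c,mask(c,(3,90,60),(15,255,255),(228,208,268,250))); P=P[(P[:,2]>40)&(P[:,2]<58)]
print("copper z",np.median(P[:,2]),np.percentile(P[:,0],[0,2,98,100]).round(1),np.percentile(P[:,1],[0,2,98,100]).round(1),len(P))
for n,roi in(("side",(262,225,292,270)),("top",(305,185,335,215))):
    c=read_camera(n); m=mask(c,(0,150,60),(8,255,255),roi)
    if m.any():
        r=cloud(c,m); print(n,"red all",np.percentile(r[:,2],[2,50,98]).round(1)); r=r[r[:,2]>84]; print(len(r),r.min(0).round(1) if len(r) else 0,r.max(0).round(1) if len(r) else 0)
cv2.imwrite("pics/set.png",cv2.resize(cv2.cvtColor(read_camera("side")["color"],cv2.COLOR_RGB2BGR)[195:285,210:310],None,fx=6,fy=6,interpolation=cv2.INTER_CUBIC))
E
```

```text
time_s: 19.07
tool_pos: [0.5314, -0.0038, 0.0555]
tool_rot: [-180.0, -0.0, 15.4]
force: [-0.7, 0.2, 1.2]
grip_width: 0.0563
grasp_force: 0.0
time_s: 20.07
tool_pos: [0.5393, -0.0839, 0.1744]
tool_rot: [-180.0, -0.1, -11.9]
force: [0.6, -0.4, 0.8]
grip_width: 0.0372
grasp_force: 0.0
copper z 49.539377220828015 [-31.  -26.7  31.4  33.2] [-25.7 -24.3  21.2  24.3] 367
side red all [57.4 81.7 91. ]
82 [ -17.3 -106.1   84.2] [ 17.2 -92.   93.2]
```

View pics/set.png

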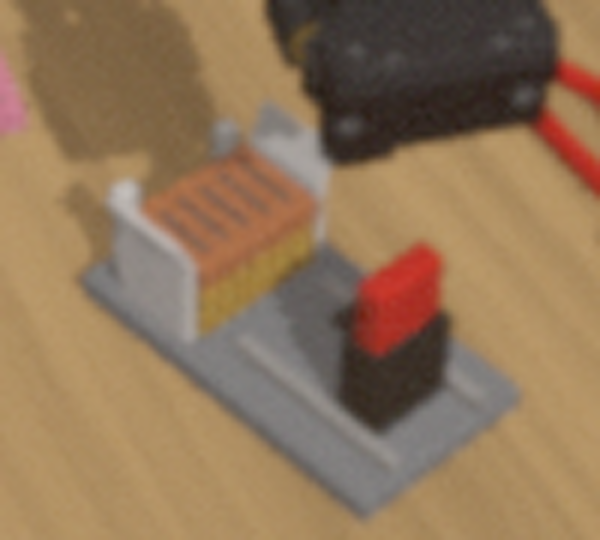

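The copper plate lies flat and square on the pile at crop (235,210), between the guides. The red grip is free at (400,300), centred at caddy y of about -99 mm. I'll take it across its 14 mm depth and slide it.

```bash
python3 -m jog '[[0.6,0,0,0,-0.15],[0.6,0,0,0,-0.15],[0.6,0,0,0,-0.15],[0.6,0,0,0,-0.15],[0.6,0,0,0,0],[0.6,0,0,0,0]]'; python3 delta.py .5582 -.100 .080 15.4
```

```text
time_s: 20.77
tool_pos: [0.539, -0.082, 0.1737]
tool_rot: [-179.9, -0.0, 15.4]
force: [0.2, -0.3, -0.0]
grip_width: 0.0496
grasp_force: 0.0
at [ 0.539  -0.082   0.1737] rot [-1.7995e+02 -3.0000e-02  1.5360e+01] turn deg -0.04 share -0.001
shift units (20mm) now-axes [0.68 1.13 4.69] after turn [0.69 1.12 4.69]
```

```bash
python3 -m jog '[[0.6,0.35,0.56,0,0],[0.6,0.33,0.56,0,0],[0.6,0,0,0.8,0],[0.6,0,0,0.8,0],[0.6,0,0,0.8,0],[0.6,0,0,0.8,0],[0.6,0,0,0.8,0],[0.6,0,0,0.6,0],[0.6,0,0,0,0],[0.6,0,0,0,0]]';python3 -m jog '[[0,0,0,0,0],[0,0,0,0,0],[0,0,0,0,0],[0,0,0,0,0],[0,0,0,0,0],[0,0,0,0,0],[0,0,0,0,0],[0,0,0,0,0]]' 30; python3 delta.py .5412 -.0383 .080 15.4
```

```text
time_s: 21.6
tool_pos: [0.5577, -0.101, 0.0813]
tool_rot: [180.0, 0.1, 15.4]
force: [-0.3, 0.2, 1.0]
grip_width: 0.0526
grasp_force: 0.0
time_s: 22.27
tool_pos: [0.5578, -0.1005, 0.0817]
tool_rot: [-179.9, 0.0, 15.5]
force: [-1.9, 3.0, 3.2]
grip_width: 0.0136
grasp_force: 30.0
at [ 0.5578 -0.1005  0.0817] rot [-1.7993e+02  1.0000e-02  1.5460e+01] turn deg 0.06 share 0.001
shift units (20mm) now-axes [ 0.03 -3.22  0.09] after turn [ 0.03 -3.22  0.09]
```

```bash
python3 -m jog '[[0,0,-0.2,0,0],[0,0,-0.3,0,0],[0,0,-0.3,0,0],[0,0,-0.3,0,0],[0,0,-0.3,0,0],[0,0,-0.3,0,0],[0,0,-0.3,0,0],[0,0,-0.3,0,0],[0,0,-0.3,0,0],[0,0,-0.2,0,0],[0,0,0,0,0]]';python3 -m jog '[[0,0,-0.1,0,0],[0,0,-0.1,0,0],[0,0,-0.05,0,0],[0,0,0,0,0]]'; python3 delta.py .5412 -.0383 .080 15.4
```

```text
time_s: 23.18
tool_pos: [0.5422, -0.0459, 0.0817]
tool_rot: [-179.9, 0.1, 15.5]
force: [-1.5, -2.1, 6.5]
grip_width: 0.0136
grasp_force: 30.0
time_s: 23.52
tool_pos: [0.5411, -0.0421, 0.0817]
tool_rot: [-180.0, 0.1, 15.4]
force: [-2.1, -4.3, 4.7]
grip_width: 0.0136
grasp_force: 30.0
at [ 0.5411 -0.0421  0.0817] rot [-1.7996e+02  6.0000e-02  1.5410e+01] turn deg 0.01 share 0.0
shift units (20mm) now-axes [ 0.06 -0.18  0.09] after turn [ 0.06 -0.18  0.09]
```

```bash
python3 -m jog '[[0,0,-0.07,0,0],[0,0,-0.07,0,0],[0,0,0,0,0]]';python3 -m jog '[[0,0,-0.07,0,0],[0,0,-0.05,0,0],[0,0,0,0,0]]';python3 -m jog '[[0,0,-0.06,0,0],[0,0,0,0,0],[0,0,0,0,0]]'
```

```text
time_s: 23.77
tool_pos: [0.5403, -0.0395, 0.0817]
tool_rot: [-180.0, 0.1, 15.4]
force: [-2.5, -3.5, 4.7]
grip_width: 0.014
grasp_force: 30.0
time_s: 24.02
tool_pos: [0.5401, -0.0388, 0.0817]
tool_rot: [179.9, 0.0, 15.4]
force: [-1.1, -7.1, 2.1]
grip_width: 0.0137
grasp_force: 30.0
time_s: 24.27
tool_pos: [0.5401, -0.0388, 0.0817]
tool_rot: [179.8, -0.0, 15.3]
force: [1.1, -9.3, 1.8]
grip_width: 0.014
grasp_force: 30.0
```

```bash
python3 -m jog '[[0,0,-0.1,0,0],[0,0,0,0,0],[0,0,0,0,0]]';python3 -m jog '[[0,0,-0.1,0,0],[0,0,-0.1,0,0],[0,0,0,0,0],[0,0,0,0,0]]'
```

```text
time_s: 24.52
tool_pos: [0.5401, -0.0386, 0.0817]
tool_rot: [179.6, -0.1, 15.3]
force: [3.1, -13.5, -0.2]
grip_width: 0.0138
grasp_force: 30.1
time_s: 24.85
tool_pos: [0.54, -0.0384, 0.0818]
tool_rot: [179.3, -0.2, 15.1]
force: [7.0, -20.5, -5.1]
grip_width: 0.0138
grasp_force: 30.2
```

```bash
python3 -m jog '[[0,0,0.15,0,0],[0,0,0.12,0,0],[0,0,0,0,0],[0.45,0,0,0,0],[0.45,0,0,0,0],[0.45,0,0,0,0],[0.45,0,0,0,0],[0.45,0,0,0,0]]'; python3 -m jog '[[0.45,0,0,-0.3,0],[0.45,0,0,-0.6,0],[0.45,0,0,-0.9,0],[0.45,0,0,-0.9,0],[0.45,0,0,-0.9,0],[0.45,0,0,-0.9,0],[0.45,0,0,-0.9,0],[0.45,0,0,-0.9,0],[0.45,-1,1,0,0],[0.45,-1,1,0,0],[0.45,-1,1,0,0],[0.45,-1,1,0,0]]'
python3 -m jog '[[0.45,-1,1,0,0],[0.45,0,1,0,0],[0.45,0,1,0,0],[0.45,0,1,0,0],[0.45,0,1,0,0],[0.45,0,0,0,0]]'
python3 - <<'E'
from dep import *; from cell import read_camera
c=read_camera("side")
P=cloud(c,mask(c,(3,90,60),(15,255,255),(228,208,268,250))); P=P[(P[:,2]>40)&(P[:,2]<58)]
print("copper z",np.median(P[:,2]),np.percentile(P[:,0],[0,2,98,100]).round(1),np.percentile(P[:,1],[0,2,98,100]).round(1),len(P))
r=cloud(c,mask(c,(0,150,60),(8,255,255),(240,215,292,270))); r=r[(r[:,2]>84)&(r[:,2]<96)]; print("red",len(r),r.min(0).round(1),r.max(0).round(1))
cv2.imwrite("pics/fin.png",cv2.resize(cv2.cvtColor(c["color"],cv2.COLOR_RGB2BGR)[195:285,210:310],None,fx=6,fy=6,interpolation=cv2.INTER_CUBIC))
E
```

```text
time_s: 25.52
tool_pos: [0.5396, -0.034, 0.0813]
tool_rot: [-179.9, 0.0, 15.5]
force: [0.4, -0.8, 0.4]
grip_width: 0.036
grasp_force: 0.0
time_s: 26.52
tool_pos: [0.4835, -0.1353, 0.2085]
tool_rot: [-180.0, -0.1, 15.4]
force: [0.6, 0.3, 1.2]
grip_width: 0.039
grasp_force: 0.0
time_s: 27.02
tool_pos: [0.4911, -0.2402, 0.2088]
tool_rot: [179.8, 0.0, 15.1]
force: [-0.7, -0.4, -0.5]
grip_width: 0.039
grasp_force: 0.0
copper z 49.832824636451775 [-31.5 -28.7  28.6  32.8] [-47.4 -42.2  21.6  24.2] 249
red 20 [-17.5 -43.2  84.1] [ -8.4 -27.9  90. ]
```

View pics/fin.png

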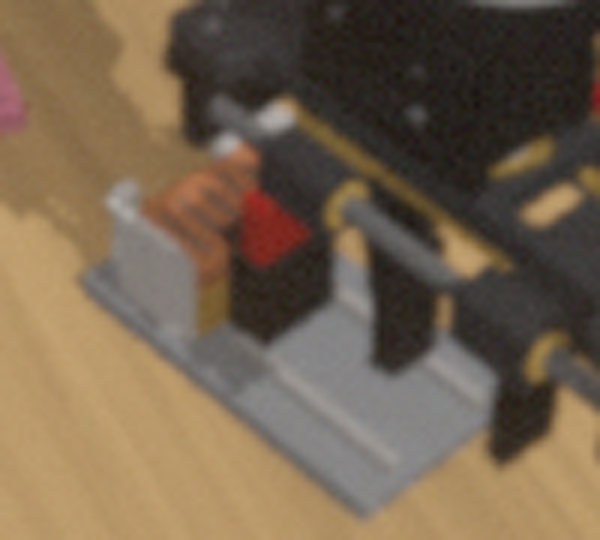

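The lock is home: the grip spans caddy y of -43 to -28 mm, so it is centred at -35. The copper plate is flat at crop (200,205) between the guides, and the arm is clear.

```bash
python3 -c "
from cell import env
print(env.sign_off())"
```

```text
the job is handed in; nothing more can be done
None
```

I handed the job in at about 27 s of the 64 s allowed: the copper plate went from cradle to pad, was regripped and laid flat on the brass pile, and the lock was pushed against its end stop (about 20 N); the hand-in printed no verdict, and I did not re-measure the jar, hammer or pliers.

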